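# Lift a culture dish off its stand with the broad lifter

### The job

Slide the blade of the broad lifter under the large covered dish that sits on the metal stand, lift the dish off the stand on the blade and carry it level to the round cork mat. Set the lifter down flat on the mat with the dish still resting centred on its blade and over the middle of the mat, then let go of the lifter. Hold only the lifter's handle; the gripper must not touch the dish.

Things in the scene. Friction and masses are not known exactly. Their poses are not given: they have to be found in the camera images.
- lifter: Loose tool, 130-200 g: flat steel blade 44 mm wide, 3 mm thick, with an upright wooden handle near its rear. Origin: blade underside, below where the dish should sit; x along the blade to its free front end (roughly away from the robot), z up. Blade from x = -95 to +48 mm. Handle 28 (x) by 16 (y) mm, axis at x = -75 mm, top at z = 100 mm; foot 34 x 26 mm up to z = 9 mm.
- dish: Loose covered round clear dish with a pale layer inside, 90 mm across (84 mm over its lowest 6 mm), 18 mm high, 40 to 85 g; origin at the centre of its underside. It lies on the stand's two flanges, within 6 mm of the stand's centre each way. (The 60 mm dish on the worktop is a bystander.)
- stand: Fixed sheet-metal channel, 80 mm long (x), 94 mm wide (y), open at both ends; origin: centre of its underside; -x is the end towards the robot. Floor up to z = 4 mm, walls with inner faces at y = -33 and +33 mm, outward flanges with tops at z = 40 mm that carry the dish. So under the dish runs a tunnel along x, 66 mm wide, 36 mm high.
- mat: Fixed round cork mat, 200 mm across, 6 mm thick; origin at the centre of its underside, on the worktop.
Things that resemble listed ones, but are neither listed nor needed, are in the scene too. Of the things that look like the mat, the largest one is meant.

How it is judged:
On the way:
1. the dish is lifted clear of the stand on the lifter's blade (underside at least 55 mm above the worktop, level within 11 degrees) (height (world z) of dish above 0.055 m and contact force between lifter and dish above 0.1 N and contact force between stand and dish below 0.05 N and angle between dish's own z axis and vertical below 0.2 rad), for 0.2 s.
At the end, for the whole second after the job is handed in: The lifter rests flat on the cork mat (level within 6 degrees), released and at rest, with the dish lying level on its blade: the dish's centre within 20 mm of the lifter's origin and within 40 mm of the mat's centre, seen from above (horizontal distance between dish and mat below 0.04 m and horizontal distance between dish and lifter below 0.02 m and contact force between lifter and dish above 0.1 N and contact force between lifter and mat above 0.3 N and z of dish in the frame of lifter above 0 m and height (world z) of lifter below 0.012 m and angle between each of lifter, dish's own z axis and vertical below 0.1 rad and linear speed of each of dish, lifter below 0.02 m/s); the robot touches nothing.
It fails at once if the gripper touches the dish (contact force between any of the fingers, the arm and dish above 0.5 N).
It fails at once if the dish is tipped by more than 20 degrees (angle between dish's own z axis and vertical above 0.35 rad).
It also fails if it takes over 58 s, if anything falls off the work surface, if the arm or the gripper's body presses on something with over 40 N, if the wrist force passes 120 N, or if a joint passes its speed limit or range.

### The arm

A 6-joint arm with a two-finger parallel gripper is mounted at the origin on the work surface; the furniture and walls round the work are solid. World frame = base frame: x ahead of the robot, y to its left, z up, the work surface at z = 0. Lengths are in m, angles in rad, forces in N, time in s.
With the tool pointing down it reaches from about 0.275 to 0.875 m from the base axis. Payload 12.5 kg.
Tool frame: the origin (TCP) lies at the very end of the fingers, on their centre line; the grasp point (between the pads) lies grip_point_offset behind it (grip_point_offset is the distance from the TCP to the grasp point, in m); z points along the fingers, y is the line along which they close (so a half turn about z gives the same grasp; the last joint's range is limited). The gripper opens to 85 mm and grips with 20 to 120 N. Pads are 22 mm wide; open, the fingers measure 114 mm over their backs; the gripper's body (76 mm by 85 mm) begins 54 mm behind the grasp point. The pads swing forward as they close: fully open they stand 13 mm farther back than shut.
Start: joints at [-1.297, 0.351, 1.652, -0, 1.139, -0.085], TCP at [0.193, -0.515, 0.231] pointing down, gripper open.
Joint ranges: [-2.75, 2.75], [-0.79, 2.1], [0.01, 2.65], [-1.57, 4.71], [0.07, 3.14], [-2.87, 2.87]. Speed limits (rad/s): [2.22, 2.22, 2.79, 3.14, 3.14, 3.14].

### API

Orientations are given as [roll, pitch, yaw] about the fixed x, y, z axes, in that order (R = Rz(yaw) Ry(pitch) Rx(roll)).
In Python, from bench import get_state, get_image, finish_job, boxes_of, grip_point_offset gives the robot as it stands. The module is installed in compiled form; this text tells all that it offers.
- The arm moves only by the shell command python3 -m pendant 'ROWS' [FORCE]. ROWS is JSON, a list of rows, each a list of 3 entries, a list of its own where there are three numbers: the finger opening in mm, from 0 to 85.4, then the shift along the tool's x, y, z each as a share of 250 mm, from -1 to 1, then the turn, a rotation vector about the tool's x, y, z each as a share of 360 degrees, from -1 to 1. A call has exactly 10 rows; each row shifts and turns the commanded pose from where the row before left it, along the tool's axes as they then stand; what a row does not reach is not made up. A row lasts 1/12 s, in which the tool goes at most 41.7 mm and 7.16 degrees, less where a joint would pass 70% of its speed; a pose out of reach is approached as far as the arm can. A call with a number of a shift or a turn outside -1 to 1 is refused whole. A call with a gripper value outside its range is refused whole. The fingers move at their own pace and stop on an object; FORCE is the grip in N (left out, the last holds). Time passes only in rows, so rows that do not move let the fingers close, or fill a call up. It gives the time, the measured TCP pose, the force, the opening and the grip force at its end, in the units of the state.
- get_state(): the state, without advancing time (a new reading comes with each control period).
- get_image(name): name is "scene" or "top" or "wrist"; returns a dict with "image" (480x640x3 uint8, red, green, blue), "fx", "fy", "cx", "cy" (pixels), "rvec" (rotation vector, rad) and "tvec" (3), from world to camera coordinates, as OpenCV has them; the wrist camera has in their place "mount" (4x4, takes a point from camera to tool coordinates, whose origin is the TCP and whose axes are the flange's). Camera axes: x right, y down, z forward; pixel columns grow to the right and rows downward; lengths in m; the calibration is good to about 2 mm. A picture is of the moment at which its call begins: read the wrist's pose just before it. There is no depth.
- finish_job(): hands the job in; it is judged then, once.
Trained networks look in the newest picture that a camera, given by its name, has taken for a name from the list of things; names that differ only in an ending like _2 or _b are one class to them, and where a whole thing is asked for, a point or a joint stands for the part that bears it (a point fixed in the world has none). Each returns a list of dicts, best first, with "score" (0 to 1); they miss things now and then, are a little off and sometimes report something else, mostly with a low value. They report only what shows in the picture. A call takes as long as a camera call. They do not tell look-alikes from the thing itself.
- boxes_of(camera, thing): "position" ([x, y, z] in m, in world coordinates, good to about 4 mm: the middle of the surface that is visible of it).
The state is a dict: "time_s": time; "joints": joint angles; "qvel": joint speeds; "tau": joint torques, N m; "tool_pos": TCP position; "tool_rot": TCP orientation; "contact_force": force on the tool from outside, world axes, zero at the start; "ft_torque": the same for the moment, N m; "grip_width": finger opening in m; "gripper_force": force on a finger pad.
Only numpy, scipy, OpenCV 4.12 (cv2) and the standard library are available. Lean on these libraries where they do the work, as an engineer would, in place of code of your own. Each camera call takes 0.05 s, during which the arm holds its last target. There are 200 camera calls.

## Working session

There is one attempt and no reset: what is moved stays moved. The work goes in short steps, Python scripts to look and compute and a shell command to move; the robot and the scene stay as the last step left them, time stands still between calls to the robot, and variables do not carry over. Pictures are saved under pics/ and viewed, at most 10 in all, crops included, and the job is handed in when it is done.

```bash
mkdir -p pics
python3 - <<'E'
from bench import *
import cv2,numpy as np
s=get_state();print(s,grip_point_offset)
for c in("top","scene"):
    d=get_image(c);cv2.imwrite(f"pics/{c}0.png",d["image"][:,:,::-1])
    print(c,d["fx"],d["fy"],d["cx"],d["cy"],d["rvec"],d["tvec"])
    for t in("lifter","dish","stand","mat"):
        R=cv2.Rodrigues(np.array(d["rvec"],float))[0]
        for b in boxes_of(c,t)[:5]:
            p=np.array(b["position"]);q=R@p+np.ravel(d["tvec"])
            print(t,round(b["score"],2),p.round(3),(q[:2]/q[2]*[d["fx"],d["fy"]]+[d["cx"],d["cy"]]).round())
E
```

```text
{'time_s': 0.0, 'joints': array([-1.29660465e+00,  3.51245601e-01,  1.65242353e+00, -1.33779647e-05,
        1.13909826e+00, -8.45540536e-02]), 'qvel': array([ 1.17277970e-03, -1.11359096e-03,  2.14064728e-04,  9.24486466e-05,
        1.03119760e-03,  1.60496224e-03]), 'tau': array([-6.10639436e-04, -5.06100261e+01, -2.91410351e+01, -6.54188784e-05,
        4.50476218e-03,  1.47789546e-06]), 'tool_pos': array([ 0.19305982, -0.51464984,  0.23075351]), 'tool_rot': array([-3.14042109e+00, -8.71097598e-05,  3.58751288e-01]), 'contact_force': array([-0.01282168,  0.68536505, -0.18837135]), 'ft_torque': array([-0.01782339, -0.00347023, -0.03899611]), 'gripper_force': 0.0, 'grip_width': 0.08535463256789437} 0.0187
top 490.99505377641543 490.99505377641543 323.03433458121884 241.07326022515363 [ 2.21817143 -2.15697706  0.13461187] [0.00945438 0.6382357  0.87059503]
lifter 0.62 [0.503 0.065 0.004] [301. 314.]
stand 0.79 [ 0.623 -0.111  0.039] [399. 251.]
mat 0.75 [0.452 0.258 0.003] [194. 339.]
mat 0.73 [ 0.837 -0.163  0.005] [424. 143.]
mat 0.64 [0.655 0.228 0.008] [215. 230.]
scene 450.3903436017547 450.3903436017547 319.80267568063425 241.97605912925576 [ 2.25916769 -0.54101715  0.23359699] [-0.5747673   0.26975209  0.74796288]
lifter 0.66 [0.478 0.051 0.005] [237. 285.]
dish 0.79 [ 0.653 -0.134  0.054] [356. 301.]
stand 0.64 [ 0.625 -0.16   0.008] [349. 332.]
mat 0.94 [0.652 0.22  0.005] [282. 215.]
mat 0.81 [ 0.838 -0.166  0.008] [442. 295.]
mat 0.7 [0.452 0.249 0.003] [199. 233.]
```

View pics/top0.png

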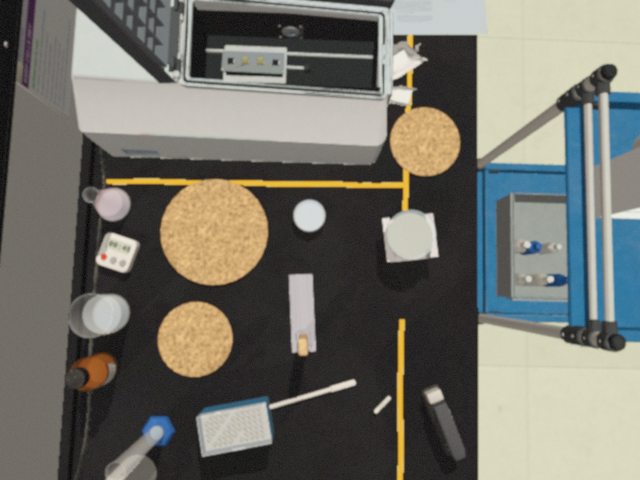

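View pics/scene0.png

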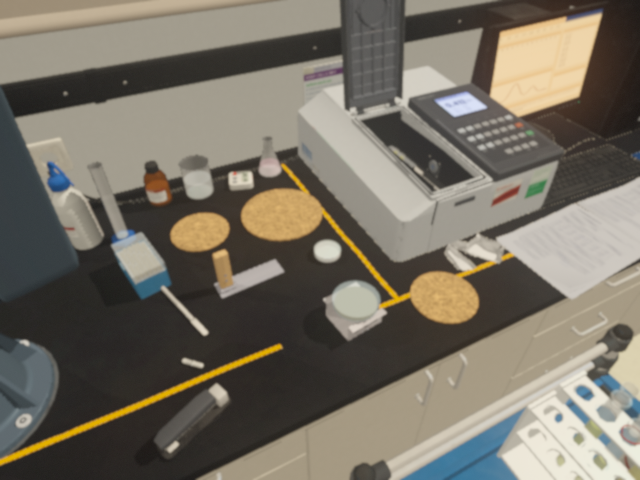

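Mats: (213,231) large, which is the one meant; (195,339) and (425,141) are small look-alikes. Lifter: blade (302,314), handle (303,345). Dish on the stand is at (409,235); the bystander dish is at (309,215). The dark tool at (444,422) and the blue tray at (235,425) are not lifters. Next, a close crop to check these.

```bash
cat > h.py <<'E'
import cv2,numpy as np
from bench import *
def bp(d,uv,z):
    R=cv2.Rodrigues(np.array(d["rvec"],float))[0];t=np.ravel(d["tvec"])
    C=-R.T@t;r=R.T@np.array([(uv[0]-d["cx"])/d["fx"],(uv[1]-d["cy"])/d["fy"],1]);return C+r*(z-C[2])/r[2]
def proj(d,p):
    R=cv2.Rodrigues(np.array(d["rvec"],float))[0];q=R@np.array(p)+np.ravel(d["tvec"]);return q[:2]/q[2]*[d["fx"],d["fy"]]+[d["cx"],d["cy"]]
E
python3 - <<'E'
from h import *
d=get_image("top");im=d["image"]
c=cv2.resize(im[195:365,275:445,::-1],None,fx=3.5,fy=3.5,interpolation=cv2.INTER_CUBIC)
cv2.imwrite("pics/crop1.png",c)
hsv=cv2.cvtColor(im,cv2.COLOR_RGB2HSV)
m=((hsv[...,1]>70)&(hsv[...,2]>120)).astype(np.uint8);m[:,280:]=0;m[:, :150]=0;m[:187]=0;m[295:]=0
m=cv2.morphologyEx(m,cv2.MORPH_OPEN,np.ones((7,7)))
e=cv2.minEnclosingCircle(max(cv2.findContours(m,0,1)[0],key=cv2.contourArea));print("mat",e,bp(d,e[0],.006))
# blade (grey), handle
for n,(x0,x1,y0,y1),f in (("blade",(280,330,262,365),lambda h:(h[...,2]>110)),("handle",(280,330,325,365),lambda h:(h[...,1]>80)&(h[...,2]>110)),("stand",(370,450,205,270),lambda h:(h[...,2]>140)&(h[...,1]<70))):
    k=np.zeros(im.shape[:2],np.uint8);k[y0:y1,x0:x1]=f(hsv)[y0:y1,x0:x1]
    k=max(cv2.findContours(k,0,1)[0],key=cv2.contourArea);r=cv2.minAreaRect(k);b=cv2.boxPoints(r)
    z={"blade":.003,"handle":.1,"stand":.04}[n]
    print(n,r,b.round(1).tolist(),[bp(d,p,z).round(4).tolist() for p in b],"c",bp(d,r[0],z))
print("C",bp(d,(320,240),1.0),[proj(d,p) for p in ((.6,0,0),(.6,0,.1))])
E
```

```text
mat ((213.77078247070312, 231.48812866210938), 54.293060302734375) [0.65191063 0.23159658 0.006     ]
blade ((301.88385009765625, 314.2131652832031), (81.84564971923828, 24.562021255493164), 87.61405944824219) [[287.8999938964844, 273.79998779296875], [312.5, 272.79998779296875], [315.8999938964844, 354.6000061035156], [291.29998779296875, 355.6000061035156]] [[0.5767, 0.0906, 0.003], [0.5799, 0.0448, 0.003], [0.4294, 0.0342, 0.003], [0.4265, 0.0794, 0.003]] c [0.50254244 0.06224088 0.003     ]
handle ((303.0, 345.0), (20.0, 10.0), 90.0) [[298.0, 335.0], [308.0, 335.0], [308.0, 355.0], [298.0, 355.0]] [[0.4737, 0.0667, 0.1], [0.4741, 0.0501, 0.1], [0.4415, 0.0491, 0.1], [0.4411, 0.0656, 0.1]] c [0.45755015 0.05788434 0.1       ]
stand ((409.5539245605469, 234.43080139160156), (50.85424041748047, 52.094581604003906), 82.87498474121094) [[380.6000061035156, 212.39999389648438], [432.20001220703125, 206.0], [438.6000061035156, 256.3999938964844], [386.8999938964844, 262.8999938964844]] [[0.6924, -0.0762, 0.04], [0.7074, -0.1713, 0.04], [0.6149, -0.1833, 0.04], [0.6005, -0.0891, 0.04]] c [ 0.6535382  -0.12987905  0.04      ]
C [0.54655023 0.05466076 1.        ] [array([336.47312889, 262.83409645]), array([339.93859424, 259.96137586])]
```

View pics/crop1.png

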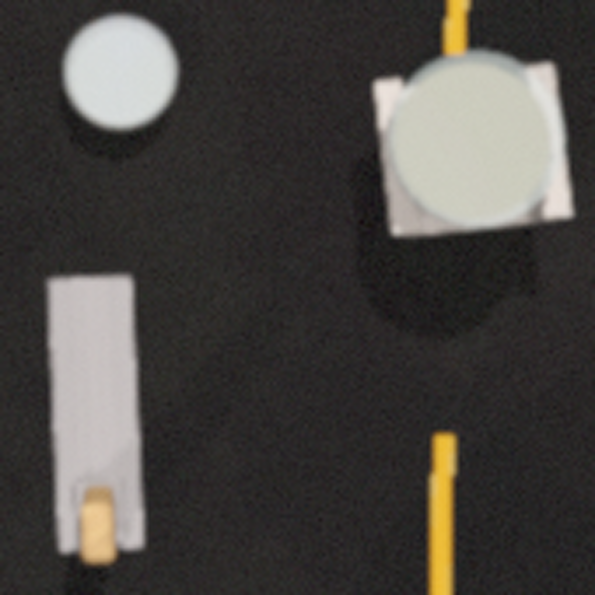

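The crop confirms the choice. The lifter points about straight ahead with its handle at crop (98,525). The dish is at (472,139) on the stand, whose corners are (374,82), (553,64), (573,215) and (394,236). Working out the poses.

Run:
```python
from h import *
d=get_image("top")
P=lambda c,z:bp(d,(275+c[0]/3.5-.36,195+c[1]/3.5-.36),z)[:2]
L=[P(c,.003) for c in((48,279),(132,275),(144,548),(60,551))]
def pose(Q):
    f=(Q[0]+Q[1])/2;r=(Q[3]+Q[2])/2;a=f-r;w=Q[0]-Q[1]
    return f,r,np.linalg.norm(a),np.linalg.norm(w),np.arctan2(a[1],a[0]),np.arctan2(-w[0],w[1])
f,r,l,w,a1,a2=pose(L);u=np.array([np.cos(a1),np.sin(a1)]);o=(f+r)/2+.0235*u
print("lifter len,w",l,w,a1,a2,"origin",o,"handle",o-.075*u, "seen top", P((99,527),.1))
S=[P(c,.04) for c in((374,82),(553,64),(573,215),(394,236))]
f,r,l,w,a1,a2=pose(S);print("stand",l,w,a1,a2,(f+r)/2)
print("dish",P((472,139),.056),"r",[P(c,.056) for c in((387,140),(557,140))])
```

```text
lifter len,w 0.1436402377541967 0.044950212967018316 0.07483199465955616 0.07488930707699337 origin [0.5292637  0.06375864] handle [0.4544736  0.05815148] seen top [0.45720306 0.05799665]
stand 0.08032071467998739 0.09482321314830766 0.14090361496284273 0.13140554513843605 [ 0.64850173 -0.13069275]
dish [ 0.65186867 -0.12647007] r [array([ 0.65005101, -0.08280972]), array([ 0.65266124, -0.17027711])]
```

```bash
python3 -m pendant '[[85,[0.089,-0.089,0],[0,0,0]],[85,[0.089,-0.089,0],[0,0,0]],[85,[0.089,-0.089,0],[0,0,0]],[85,[0.089,-0.089,0],[0,0,0]],[85,[0.089,-0.089,0],[0,0,0]],[85,[0.089,-0.089,0],[0,0,0]],[85,[0.089,-0.089,0],[0,0,0]],[85,[0.089,-0.089,0],[0,0,0]],[85,[0.089,-0.089,0],[0,0,0]],[85,[0.089,-0.089,0],[0,0,0]]]' 
python3 -m pendant '[[85,[0.089,-0.089,0],[0,0,0]],[85,[0.089,-0.089,0],[0,0,0]],[85,[0.089,-0.089,0],[0,0,0]],[85,[0.089,-0.089,0],[0,0,0]],[85,[0.089,-0.089,0],[0,0,0]],[85,[0.089,-0.089,0],[0,0,0]],[85,[0.089,-0.089,0],[0,0,0.009]],[85,[0.089,-0.089,0],[0,0,0.018]],[85,[0,0,0],[0,0,0.018]],[85,[0,0,0],[0,0,0]]]'
```

```text
time_s: 1.43
tool_pos: [0.3237, -0.2271, 0.2315]
tool_rot: [3.141, -0.0, 0.359]
contact_force: [-0.1, -1.2, -0.1]
grip_width: 0.085
gripper_force: 0.0
time_s: 2.27
tool_pos: [0.4294, 0.001, 0.2312]
tool_rot: [3.142, 0.0, 0.074]
contact_force: [-0.9, -0.2, -0.3]
grip_width: 0.0851
gripper_force: 0.0
```

```bash
python3 -m pendant '[[85,[0.03,-0.055,0],[0,0,0]],[85,[0.03,-0.055,0],[0,0,0]],[85,[0.03,-0.055,0],[0,0,0]],[85,[0.033,-0.055,0],[0,0,0]],[85,[0,0,0.1],[0,0,0]],[85,[0,0,0.1],[0,0,0]],[85,[0,0,0.1],[0,0,0]],[85,[0,0,0.06],[0,0,0]],[85,[0,0,0],[0,0,0]],[85,[0,0,0],[0,0,0]]]'
python3 - <<'E'
from h import *
s=get_state();d=get_image("wrist");cv2.imwrite("pics/w1.png",d["image"][:,:,::-1]);print(s["tool_pos"],s["tool_rot"],d["mount"])
from scipy.spatial.transform import Rotation as R
T=np.eye(4);T[:3,:3]=R.from_euler("xyz",s["tool_rot"]).as_matrix();T[:3,3]=s["tool_pos"]
M=np.linalg.inv(T@np.array(d["mount"]))
u=np.array([.9972,.0747]);n=np.array([-u[1],u[0]]);o=np.array([.5293,.0638])
for x in(-89,-61):
  for y in(-8,8):
    p=np.r_[o+u*x/1e3+n*y/1e3,.1,1];q=M@p;print(x,y,q[0]/q[2]*d["fx"]+d["cx"],q[1]/q[2]*d["fy"]+d["cy"])
E
```

```text
time_s: 3.1
tool_pos: [0.4553, 0.0564, 0.1413]
tool_rot: [-3.142, 0.001, 0.078]
contact_force: [-0.0, 0.4, 0.2]
grip_width: 0.085
gripper_force: 0.0
[0.45533593 0.05639509 0.14134731] [-3.14156365e+00  1.10213299e-03  7.80336972e-02] [[ 7.49251835e-04 -9.56497791e-01 -2.91738607e-01  7.33882191e-02]
 [ 9.99999027e-01  3.73358966e-04  1.34412817e-03 -2.87256151e-04]
 [-1.17673240e-03 -2.91739330e-01  9.56497140e-01 -1.43371855e-01]
 [ 0.00000000e+00  0.00000000e+00  0.00000000e+00  1.00000000e+00]]
-89 -8 331.3701359314988 303.0002832429864
-89 8 298.0122845073623 302.89479974301815
-61 -8 332.15097651115167 247.50140194698685
-61 8 297.3848160021158 247.38107416477436
```

View pics/w1.png

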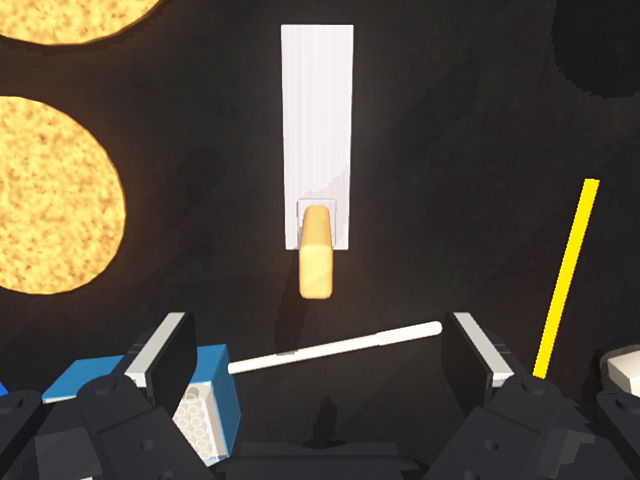

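The handle top is at columns 300–332, rows 247–298, as predicted. The blade (281–353) is parallel to the tool. Descending and gripping.

```bash
python3 -m pendant '[[85,[0.002,-0.005,0.06],[0,0,0]],[85,[0,0,0.09],[0,0,0]],[85,[0,0,0.09],[0,0,0]],[85,[0,0,0.07],[0,0,0]],[85,[0,0,0.023],[0,0,0]],[85,[0,0,0],[0,0,0]],[0,[0,0,0],[0,0,0]],[0,[0,0,0],[0,0,0]],[0,[0,0,0],[0,0,0]],[0,[0,0,0],[0,0,0]]]' 110
python3 -m pendant '[[0,[0,0,0],[0,0,0]],[0,[0,0,0],[0,0,0]],[0,[0,0,0],[0,0,0]],[0,[0,0,0],[0,0,0]],[0,[0,0,0],[0,0,0]],[0,[0,0,0],[0,0,0]],[0,[0,0,0],[0,0,0]],[0,[0,0,0],[0,0,0]],[0,[0,0,0],[0,0,0]],[0,[0,0,0],[0,0,0]]]'
```

```text
time_s: 3.98
tool_pos: [0.4564, 0.0583, 0.0589]
tool_rot: [3.142, -0.002, 0.077]
contact_force: [0.6, -0.2, -0.0]
grip_width: 0.0386
gripper_force: 0.0
time_s: 4.82
tool_pos: [0.4562, 0.0582, 0.0586]
tool_rot: [3.141, -0.001, 0.076]
contact_force: [-1.7, -2.0, 7.2]
grip_width: 0.0147
gripper_force: 107.2
```

```bash
python3 -m pendant '[[0,[0,0,-0.04],[0,0,0]],[0,[0,0,-0.04],[0,0,0]],[0,[-0.04,0.04,0],[0,0,0]],[0,[-0.04,0.08,0],[0,0,0]],[0,[-0.034,0.1,0],[0,0,0]],[0,[0,0.1,0],[0,0,0]],[0,[0,0.1,0],[0,0,0]],[0,[0,0.1,0],[0,0,0]],[0,[0,0.1,0],[0,0,0]],[0,[0,0.1,0],[0,0,0]]]' 110
python3 -m pendant '[[0,[0,0.09,0],[0,0,0]],[0,[0,0.042,0],[0,0,0]],[0,[0,0,0],[0,0,-0.0046]],[0,[0,0,0],[0,0,-0.0046]],[0,[0,0,0],[0,0,0]],[0,[0,0,0],[0,0,0]],[0,[0,0,0],[0,0,0]],[0,[0,0,0],[0,0,0]],[0,[0,0,0],[0,0,0]],[0,[0,0,0],[0,0,0]]]'
python3 - <<'E'
from h import *
s=get_state();d=get_image("wrist");cv2.imwrite("pics/w2.png",d["image"][:,:,::-1]);print(s["tool_pos"],s["tool_rot"])
from scipy.spatial.transform import Rotation as R
T=np.eye(4);T[:3,:3]=R.from_euler("xyz",s["tool_rot"]).as_matrix();T[:3,3]=s["tool_pos"]
M=np.linalg.inv(T@np.array(d["mount"]))
def pr(p):
  q=M@np.r_[p,1];return (q[:2]/q[2]*[d["fx"],d["fy"]]+[d["cx"],d["cy"]]).round(1)
a=s["tool_rot"][2];u=np.array([np.cos(a),np.sin(a)]);n=np.array([-u[1],u[0]]);o=s["tool_pos"][:2]+.075*u;z=s["tool_pos"][2]-.0586
print("blade front L,R",[pr(np.r_[o+.048*u+y*n,z+.003]) for y in(.022,-.022)])
a=.134;u=np.array([np.cos(a),np.sin(a)]);n=np.array([-u[1],u[0]]);o=np.array([.6485,-.1307])
print("stand corners rear L,R front L,R",[pr(np.r_[o+x*u+y*n,.04]) for x in(-.04,.04)for y in(.047,-.047)])
o=np.array([.6519,-.1265]);print("dish rear,left,right rim",[pr(np.r_[o+p[0]*u+p[1]*n,.056]) for p in((-.045,0),(0,.045),(0,-.045))])
E
```

```text
time_s: 5.65
tool_pos: [0.4414, -0.1247, 0.079]
tool_rot: [3.141, -0.001, 0.076]
contact_force: [-0.0, 0.2, -2.5]
grip_width: 0.0148
gripper_force: 107.4
time_s: 6.48
tool_pos: [0.4438, -0.1561, 0.0781]
tool_rot: [-3.142, 0.0, 0.134]
contact_force: [0.0, -0.2, -1.8]
grip_width: 0.0151
gripper_force: 107.5
[ 0.44380047 -0.15614041  0.07808401] [-3.14157250e+00  5.32058843e-06  1.34153277e-01]
blade front L,R [array([266.2, -13.4]), array([371.8, -13.3])]
stand corners rear L,R front L,R [array([ 190. , -168.8]), array([ 460.8, -168.4]), array([ 165.8, -508.7]), array([ 488. , -507.8])]
dish rear,left,right rim [array([ 314.4, -196.9]), array([ 153.5, -399.2]), array([ 474.4, -398.4])]
```

View pics/w2.png

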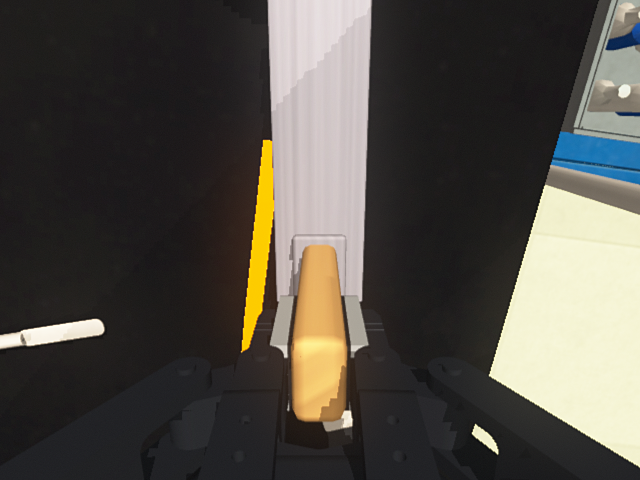

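The blade (268–371) is straight ahead of the tool. The stand is out of this view, so I'll check with the fixed cameras.

Run:
```python
from h import *
s=get_state();a=s["tool_rot"][2];u=np.array([np.cos(a),np.sin(a)]);n=np.array([-u[1],u[0]]);o=s["tool_pos"][:2]+.075*u
out=[]
for c,(x,y) in(("top",(340,195)),("scene",(260,250))):
    d=get_image(c);k=d["image"][y:y+150,x:x+130,::-1].copy();k=cv2.resize(k,None,fx=3,fy=3,interpolation=cv2.INTER_CUBIC)
    for q in((.048,.022),(.048,-.022),(0,.022),(0,-.022)):
        p=proj(d,np.r_[o+q[0]*u+q[1]*n,s["tool_pos"][2]-.0586+.003]);cv2.circle(k,tuple(int(v) for v in (p+.36-[x,y])*3),3,(0,0,255),1)
    b=.134;U=np.array([np.cos(b),np.sin(b)]);N=np.array([-U[1],U[0]]);O=np.array([.6485,-.1307])
    for q in((-.04,.047),(-.04,-.047),(-.04,.033),(-.04,-.033)):
        p=proj(d,np.r_[O+q[0]*U+q[1]*N,.04]);cv2.circle(k,tuple(int(v) for v in (p+.36-[x,y])*3),3,(0,255,0),1)
    out.append(k)
cv2.imwrite("pics/c2.png",np.hstack(out))
```

```text
(no output)
```

View pics/c2.png

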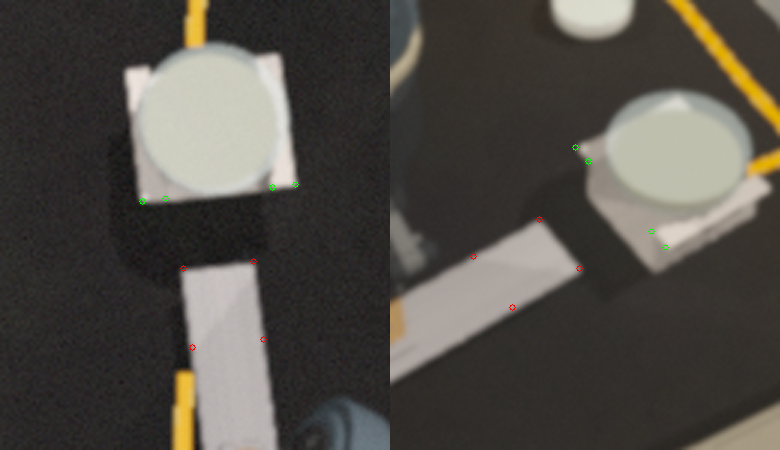

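Predictions match in both views: the blade front (red) is at (183,268) and (253,261), and the stand rear (green) is at (142,201) and (295,184). Inserting 135 mm.

```bash
python3 -m pendant '[[0,[0.02,0,0],[0,0,0]],[0,[0.04,0,0],[0,0,0]],[0,[0.04,0,0],[0,0,0]],[0,[0.04,0,0],[0,0,0]],[0,[0.04,0,0],[0,0,0]],[0,[0.04,0,0],[0,0,0]],[0,[0.04,0,0],[0,0,0]],[0,[0.04,0,0],[0,0,0]],[0,[0.03,0,0],[0,0,0]],[0,[0.02,0,0],[0,0,0]]]' 110
python3 -m pendant '[[0,[0.03,0,0],[0,0,0]],[0,[0.03,0,0],[0,0,0]],[0,[0.03,0,0],[0,0,0]],[0,[0.03,0,0],[0,0,0]],[0,[0.03,0,0],[0,0,0]],[0,[0.03,0,0],[0,0,0]],[0,[0.01,0,0],[0,0,0]],[0,[0,0,0],[0,0,0]],[0,[0,0,0],[0,0,0]],[0,[0,0,0],[0,0,0]]]'
python3 - <<'E'
from h import *
s=get_state();a=s["tool_rot"][2];u=np.array([np.cos(a),np.sin(a)]);print(s["tool_pos"],"origin",s["tool_pos"][:2]+.075*u)
out=[]
for c,(x,y) in(("top",(340,195)),("scene",(260,250))):
    d=get_image(c);k=d["image"][y:y+150,x:x+130,::-1];out.append(cv2.resize(k,None,fx=3,fy=3,interpolation=cv2.INTER_CUBIC))
cv2.imwrite("pics/c3.png",np.hstack(out))
E
```

```text
time_s: 7.47
tool_pos: [0.5315, -0.1444, 0.078]
tool_rot: [3.142, -0.0, 0.134]
contact_force: [0.1, -0.4, -1.7]
grip_width: 0.0148
gripper_force: 107.5
time_s: 8.3
tool_pos: [0.5772, -0.1382, 0.078]
tool_rot: [-3.141, 0.0, 0.134]
contact_force: [-0.3, 0.1, -2.8]
grip_width: 0.0147
gripper_force: 107.5
[ 0.57721446 -0.1382277   0.07797221] origin [ 0.65154092 -0.12819881]
```

View pics/c3.png

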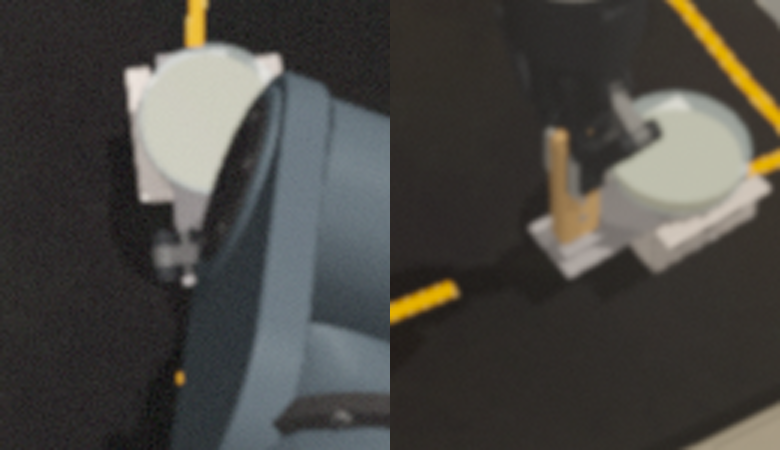

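The dish is undisturbed and the blade is fully under it (tip at crop (165,58)). Lifting gently.

```bash
python3 -m pendant '[[0,[0,0,-0.015],[0,0,0]],[0,[0,0,-0.015],[0,0,0]],[0,[0,0,-0.015],[0,0,0]],[0,[0,0,-0.008],[0,0,0]],[0,[0,0,-0.006],[0,0,0]],[0,[0,0,-0.006],[0,0,0]],[0,[0,0,-0.006],[0,0,0]],[0,[0,0,-0.006],[0,0,0]],[0,[0,0,-0.006],[0,0,0]],[0,[0,0,-0.01],[0,0,0]]]' 110
python3 -m pendant '[[0,[0,0,-0.015],[0,0,0]],[0,[0,0,-0.02],[0,0,0]],[0,[0,0,-0.025],[0,0,0]],[0,[0,0,-0.03],[0,0,0]],[0,[0,0,-0.03],[0,0,0]],[0,[0,0,-0.03],[0,0,0]],[0,[0,0,-0.02],[0,0,0]],[0,[0,0,-0.01],[0,0,0]],[0,[0,0,0],[0,0,0]],[0,[0,0,0],[0,0,0]]]'
python3 - <<'E'
from h import *
s=get_state();print(s["tool_pos"],s["tool_rot"])
out=[]
for c,(x,y) in(("top",(340,180)),("scene",(260,210))):
    d=get_image(c);k=d["image"][y:y+150,x:x+130,::-1];out.append(cv2.resize(k,None,fx=3,fy=3,interpolation=cv2.INTER_CUBIC))
cv2.imwrite("pics/c4.png",np.hstack(out))
E
```

```text
time_s: 9.23
tool_pos: [0.5774, -0.1382, 0.1012]
tool_rot: [-3.141, 0.001, 0.134]
contact_force: [0.7, 0.3, -1.7]
grip_width: 0.0148
gripper_force: 107.5
time_s: 10.07
tool_pos: [0.5775, -0.1382, 0.1462]
tool_rot: [-3.142, 0.0, 0.134]
contact_force: [1.4, 0.9, -2.7]
grip_width: 0.0145
gripper_force: 107.4
[ 0.57746806 -0.13819553  0.14622232] [-3.14153493e+00  1.13338048e-04  1.34194685e-01]
```

View pics/c4.png

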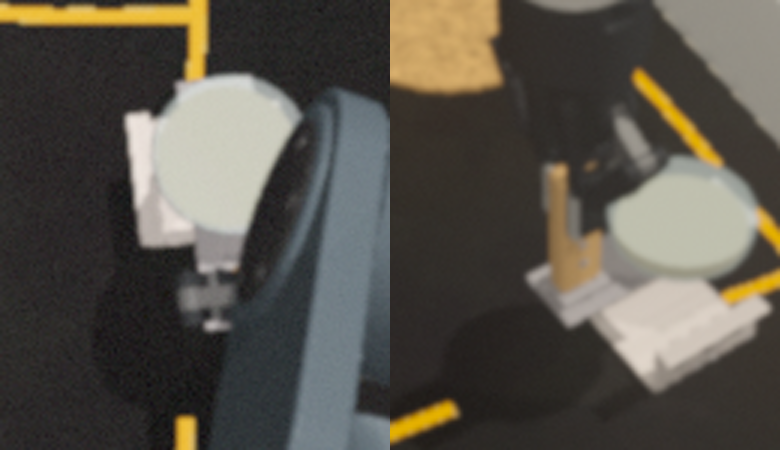

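Dish is level on the blade, clear of the stand. Carrying 358 mm in +y.

```bash
python3 -m pendant '[[0,[0.002,-0.015,0],[0,0,0]],[0,[0.004,-0.03,0],[0,0,0]],[0,[0.006,-0.045,0],[0,0,0]],[0,[0.008,-0.059,0],[0,0,0]],[0,[0.008,-0.059,0],[0,0,0]],[0,[0.008,-0.059,0],[0,0,0]],[0,[0.008,-0.059,0],[0,0,0]],[0,[0.008,-0.059,0],[0,0,0]],[0,[0.008,-0.059,0],[0,0,0]],[0,[0.008,-0.059,0],[0,0,0]]]' 110
python3 -m pendant '[[0,[0.008,-0.059,0],[0,0,0]],[0,[0.008,-0.059,0],[0,0,0]],[0,[0.008,-0.059,0],[0,0,0]],[0,[0.008,-0.059,0],[0,0,0]],[0,[0.008,-0.059,0],[0,0,0]],[0,[0.008,-0.059,0],[0,0,0]],[0,[0.008,-0.059,0],[0,0,0]],[0,[0.008,-0.059,0],[0,0,0]],[0,[0.008,-0.059,0],[0,0,0]],[0,[0.008,-0.059,0],[0,0,0]]]'
python3 -m pendant '[[0,[0.008,-0.059,0],[0,0,0]],[0,[0.008,-0.059,0],[0,0,0]],[0,[0.008,-0.059,0],[0,0,0]],[0,[0.008,-0.059,0],[0,0,0]],[0,[0.006,-0.045,0],[0,0,0]],[0,[0.004,-0.03,0],[0,0,0]],[0,[0.002,-0.015,0],[0,0,0]],[0,[0,0,0],[0,0,0]],[0,[0,0,0],[0,0,0]],[0,[0,0,0],[0,0,0]]]'
python3 - <<'E'
from h import *
s=get_state();print(s["tool_pos"],s["tool_rot"])
out=[]
for c,(x,y) in(("top",(150,160)),("scene",(210,130))):
    d=get_image(c);k=d["image"][y:y+150,x:x+130,::-1];out.append(cv2.resize(k,None,fx=3,fy=3,interpolation=cv2.INTER_CUBIC))
    print(c,[(b["score"],b["position"]) for b in boxes_of(c,"dish")])
cv2.imwrite("pics/c5.png",np.hstack(out))
E
```

```text
time_s: 11.0
tool_pos: [0.5773, -0.0091, 0.1463]
tool_rot: [-3.141, 0.0, 0.135]
contact_force: [0.9, -0.8, -2.3]
grip_width: 0.0149
gripper_force: 107.4
time_s: 11.83
tool_pos: [0.5771, 0.1397, 0.1463]
tool_rot: [-3.141, 0.0, 0.135]
contact_force: [0.5, 0.5, -2.4]
grip_width: 0.0148
gripper_force: 107.4
time_s: 12.67
tool_pos: [0.5777, 0.2192, 0.1462]
tool_rot: [3.141, 0.0, 0.134]
contact_force: [-0.7, -0.2, -3.4]
grip_width: 0.0151
gripper_force: 107.4
[0.57773853 0.2191893  0.14624909] [3.14142264e+00 1.50223822e-04 1.33657512e-01]
top [(0.79, [0.6643, 0.2102, 0.1109])]
scene [(0.68, [0.6496, 0.2173, 0.108])]
```

View pics/c5.png

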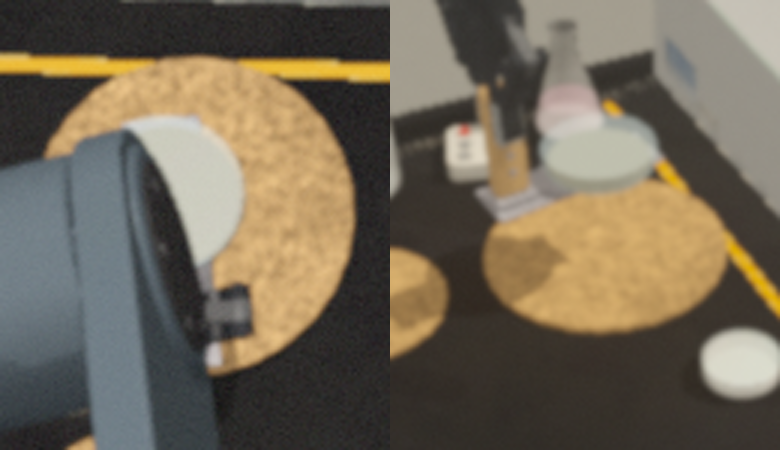

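Dish still sits on the blade, over the mat. Lowering.

```bash
python3 -m pendant '[[0,[0,0,0.01],[0,0,0]],[0,[0,0,0.02],[0,0,0]],[0,[0,0,0.03],[0,0,0]],[0,[0,0,0.035],[0,0,0]],[0,[0,0,0.035],[0,0,0]],[0,[0,0,0.035],[0,0,0]],[0,[0,0,0.035],[0,0,0]],[0,[0,0,0.035],[0,0,0]],[0,[0,0,0.025],[0,0,0]],[0,[0,0,0.015],[0,0,0]]]' 110
python3 -m pendant '[[0,[0,0,0.01],[0,0,0]],[0,[0,0,0.01],[0,0,0]],[0,[0,0,0.008],[0,0,0]],[0,[0,0,0.006],[0,0,0]],[0,[0,0,0.005],[0,0,0]],[0,[0,0,0.004],[0,0,0]],[0,[0,0,0.003],[0,0,0]],[0,[0,0,0],[0,0,0]],[0,[0,0,0],[0,0,0]],[0,[0,0,0],[0,0,0]]]'
python3 - <<'E'
from h import *
d=get_image("top");print("right rim",bp(d,(231,223.3),.105))
E
```

```text
time_s: 13.7
tool_pos: [0.5773, 0.2197, 0.0763]
tool_rot: [3.141, 0.001, 0.134]
contact_force: [0.5, -0.3, -2.6]
grip_width: 0.0144
gripper_force: 107.4
time_s: 14.53
tool_pos: [0.5777, 0.2198, 0.0661]
tool_rot: [-3.142, -0.0, 0.134]
contact_force: [-0.6, -0.3, -2.4]
grip_width: 0.0148
gripper_force: 107.4
right rim [0.65597551 0.18435943 0.105     ]
```

```bash
python3 -m pendant '[[0,[0,0,0.002],[0,0,0]],[0,[0,0,0.002],[0,0,0]],[0,[0,0,0.002],[0,0,0]],[0,[0,0,0.001],[0,0,0]],[0,[0,0,0],[0,0,0]],[0,[0,0,0],[0,0,0]],[0,[0,0,0],[0,0,0]],[0,[0,0,0],[0,0,0]],[0,[0,0,0],[0,0,0]],[0,[0,0,0],[0,0,0]]]' 110
```

```text
time_s: 15.42
tool_pos: [0.5777, 0.2198, 0.0646]
tool_rot: [-3.142, -0.0, 0.134]
contact_force: [-3.9, -1.8, 7.2]
grip_width: 0.015
gripper_force: 108.4
```

Contact made (+7 N). Releasing and rising.

```bash
python3 -m pendant '[[17,[0,0,0],[0,0,0]],[20,[0,0,0],[0,0,0]],[25,[0,0,0],[0,0,0]],[35,[0,0,0],[0,0,0]],[50,[0,0,0],[0,0,0]],[60,[0,0,0],[0,0,0]],[60,[0,0,0],[0,0,0]],[60,[0,0,0],[0,0,0]],[60,[0,0,0],[0,0,0]],[60,[0,0,0],[0,0,0]]]' 30
python3 -m pendant '[[60,[0,0,-0.02],[0,0,0]],[60,[0,0,-0.06],[0,0,0]],[60,[0,0,-0.1],[0,0,0]],[60,[0,0,-0.1],[0,0,0]],[60,[0,0,-0.1],[0,0,0]],[60,[0,0,-0.1],[0,0,0]],[60,[0,0,-0.06],[0,0,0]],[60,[-0.1,0,0],[0,0,0]],[60,[-0.1,0,0],[0,0,0]],[60,[-0.1,0,0],[0,0,0]]]'
python3 -m pendant '[[60,[-0.12,0,0],[0,0,0]],[60,[-0.12,0,0],[0,0,0]],[60,[-0.12,0,0],[0,0,0]],[60,[-0.12,0,0],[0,0,0]],[60,[-0.1,0,0],[0,0,0]],[60,[0,0,0],[0,0,0]],[60,[0,0,0],[0,0,0]],[60,[0,0,0],[0,0,0]],[60,[0,0,0],[0,0,0]],[60,[0,0,0],[0,0,0]]]'
python3 - <<'E'
from h import *
out=[]
for c,(x,y) in(("top",(150,160)),("scene",(210,130))):
    d=get_image(c);k=d["image"][y:y+150,x:x+130,::-1];out.append(cv2.resize(k,None,fx=3,fy=3,interpolation=cv2.INTER_CUBIC))
    print(c,[(b["score"],b["position"]) for b in boxes_of(c,"dish")])
cv2.imwrite("pics/c6.png",np.hstack(out))
E
```

```text
time_s: 16.25
tool_pos: [0.5777, 0.2198, 0.0643]
tool_rot: [3.142, 0.0, 0.134]
contact_force: [0.2, -0.4, -0.6]
grip_width: 0.0601
gripper_force: 0.0
time_s: 17.08
tool_pos: [0.5024, 0.2095, 0.1997]
tool_rot: [-3.141, -0.001, 0.134]
contact_force: [0.2, 0.2, -0.2]
grip_width: 0.0599
gripper_force: 0.0
time_s: 17.92
tool_pos: [0.3604, 0.1904, 0.1993]
tool_rot: [-3.142, -0.0, 0.134]
contact_force: [-0.9, -1.3, 0.2]
grip_width: 0.06
gripper_force: 0.0
top [(0.86, [0.6551, 0.2316, 0.0292])]
scene [(0.67, [0.653, 0.2195, 0.0241]), (0.35, [0.578, 0.2112, 0.0429])]
```

View pics/c6.png

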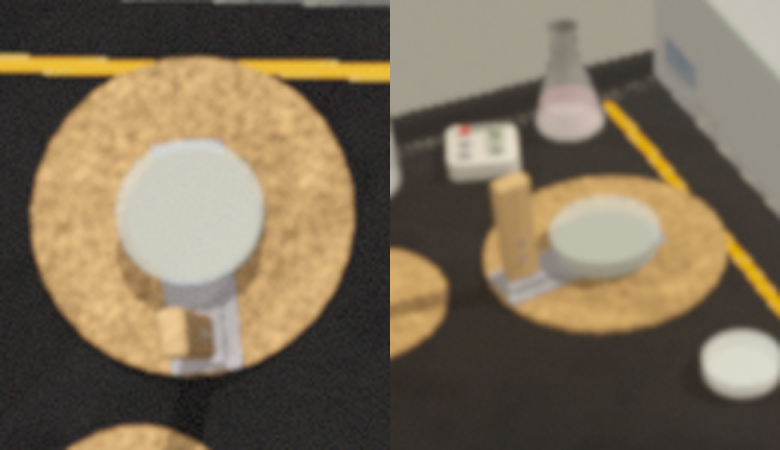

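The lifter lies flat on the mat with the dish centred on its blade at crop (190,212), and the gripper is clear. Handing in.

```bash
python3 -c "from bench import finish_job;print(finish_job())"
```

```text
the job is handed in; nothing more can be done
None
```

I handed the job in at about 18 s: the last picture shows the lifter flat on the large cork mat with the dish centred on its blade, a few millimetres from the mat's middle, and the gripper let go and clear; the hand-in call returned no verdict.

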